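# Hold the toaster lever at the warming line

### The arm

A 7-joint arm with a two-finger parallel gripper is mounted at the origin on a cart in front of the work surface, level with it; the furniture and walls round the work are solid. World frame = base frame: x ahead of the robot, y to its left, z up, the work surface at z = 0. Lengths are in m, angles in rad, forces in N, time in s.
With the tool pointing down it reaches from about 0.425 to 0.875 m from the base axis. Payload 4.7 kg.
Tool frame: the origin (TCP) lies midway between the tips of the shut fingers; the grasp point (between the pads) lies 19 mm behind it; x points along the fingers, z is the direction in which the jaws open and shut, and the axes are right-handed (so a half turn about x gives the same grasp; the last joint's range is limited). The gripper opens to 87 mm and grips with 3 to 60 N. Pads are 19 mm wide; open, the fingers measure 117 mm over their backs; the gripper's body (75 mm by 190 mm) begins 51 mm behind the grasp point.
Start: joints at [1.167, 0.321, -0.07, 1.45, 0.023, 1.371, -0.057], TCP at [0.264, -0.594, 0.223] pointing down, gripper open.
Joint ranges: [-2.86, 2.86], [-0.3, 2.09], [-1.38, 1.24], [0.06, 2.45], [-1.56, 4.7], [0.09, 2.05], [-2.69, 2.69]. Speed limits (rad/s): [2.57, 2.57, 3.14, 3.14, 3.14, 3.14, 3.14].

### API

Orientations are given as a rotation vector (axis times angle).
In Python, from bench import ctrl gives the robot as it stands.
- The arm moves only by the shell command python3 -m pendant 'ROWS' [OPENING] [FORCE]. ROWS is JSON, a list of rows, each an object with "travel": the shift along the tool's x, y, z in m, a list of three; "twist": the turn about the tool's x in rad. In form: [{"travel": [x, y, z], "twist": twist}, ...]. A call has 1 to 10 rows; each row is the pose to reach, as a shift and turn from the pose measured when the call began, along the tool's axes at that moment; what a row does not reach only later rows make up. A row lasts 1/8 s, in which the tool goes at most 62.5 mm and 10.7 degrees, less where a joint would pass 70% of its speed; a pose out of reach is approached as far as the arm can. A call with a gripper value outside its range is refused whole. OPENING is the opening, from -1 (shut) to 1 (fully open), so that 0 is half open, set as the call begins (- or left out, the last holds). The fingers move at their own pace and stop on an object; FORCE is the grip in N (left out, the last holds). Time passes only in rows, so rows that repeat a pose let the fingers close. It gives the time, the measured TCP pose, the force and the opening at its end, in the units of the state.
- ctrl.get_state(): the state, without advancing time (a new reading comes with each control period).
- ctrl.get_image(name): name is "side" or "top"; returns the picture (400x640x3 uint8, red, green, blue); there is no depth.
- ctrl.camera_model(name): a dict with "K" (3x3 intrinsics, pixels), "rvec" (rotation vector, rad) and "tvec" (3), from world to camera coordinates, as OpenCV has them. Camera axes: x right, y down, z forward; pixel columns grow to the right and rows downward; lengths in m; the calibration is good to about 2 mm. A picture is of the moment at which its call begins. camera_model takes no time and is no camera call.
- ctrl.close_job(): hands the job in, once; it reports no verdict.
The state is a dict: "time": time; "joint_positions": joint angles; "qd": joint speeds; "joint_torque": joint torques, N m; "position": TCP position; "tool_rot": TCP orientation; "ft_force": force on the tool from outside, world axes, zero at the start; "torque": the same for the moment, N m; "grip_width": opening from 0.0 (shut) to 1.0 (fully open).
Only numpy, scipy, OpenCV 4.12 (cv2) and the standard library are available. Lean on these libraries where they do the work, as an engineer would, in place of code of your own. Each camera call takes 0.05 s, during which the arm holds its last target.

### The job

Slide the pale crispbread slice straight up out of the toast rack by its top edge, set it into the toaster's slot so that it stands on the raised carriage, and let go of it without having pushed the lever. Then press the orange lever down against its spring until its top is level with the white line, and keep it there: your program finishes while you are still holding the lever at the line, because it springs up when released. Never push the lever to its bottom stop (that switches the heater on), and leave the dark slice and the mug, cup and pear as they are.

Things in the scene. Friction and masses are not known exactly. Their poses are not given: they have to be found in the camera images.
- toaster: White single-slot toaster with a steel top plate, 200 (x) x 124 (y) x 150 mm high, fixed to the worktop, left or right of the robot's centre line. Origin at the centre of its underside, x along the slot, z up; the lever is on its -x end, turned towards the robot.
- slot_mouth (a point): Centre of the slot at the toaster's top face, axes as the toaster's. The mouth is 130 (x) x 27 (y) mm; inside, wires narrow it to 13 mm in y from 25 mm down. The carriage the slice stands on moves with the lever: with the lever up its top is 90 mm above the worktop (60 mm below this point), so a slice set in stands out 40 mm.
- white_line (a point): White line on the toaster's -x end face (a short dash either side of the lever), 114 mm above the worktop; the point lies between the two dashes on the face. Axes as the toaster's.
- lever_top (a point): Centre of the top face of the orange lever handle (42 x 48 x 12 mm) that stands out from the toaster's -x end, 130 mm from the toaster's centre and 29 mm from the end face, facing up; 138 mm above the worktop when the lever is up. Axes as the toaster's.
- lift_lever (a joint): Travel of the lever straight down, m: 0 up, 0.024 when its top is level with the white line, 0.042 at the bottom stop. A spring pushes it up: about 5 N to start it, 10 N at the line, 13 N at the bottom.
- toast_rack: Fixed toast rack: wooden base 120 (x) x 124 (y) x 8 mm with three slots between pairs of steel wire hoops 58 mm high and 60 mm wide. Origin: centre of its underside; slots run along x, at y = -36, 0 and 36 mm; each is 13 mm wide. The middle slot is empty; the two slices stand in the outer ones, either way round.
- pale_slice_center (a point): Centre of the pale golden crispbread slice, rigid, 90 mm wide (x) x 9 mm thick (y) x 100 mm high (z), about 60 g, standing on edge on the rack's base: at the start its centre is 58 mm and its top edge 108 mm above the worktop. Axes: x along the width, y across the thickness, z up.
- pale_slice: The same pale slice; origin at the centre of its lower edge, 50 mm below its centre.
- dark_slice: The dark brown slice of the same size in the other outer slot; stays there. Origin at the centre of its lower edge.
- mug: Two-tone mug, 82 x 117 x 94 mm, a bystander at the back; origin at the centre of its underside.
- cup: Brown espresso cup, 67 x 94 x 58 mm, a bystander at the left; origin at the centre of its underside.
- pear: Pear standing upright, 68 x 66 x 101 mm, a bystander at the right; origin at its underside.
Mind the look-alikes: they are no part of the job. There is more than one size of the pale_slice; the job needs the middle-sized.

How it is judged:
On the way, in this order (a step that is already met when the one before it is completed fails the run):
1. the pale slice is slid straight up out of the rack, clear of the hoops (z of pale_slice_center in the frame of toast_rack above 0.112 m and angle between pale_slice_center's own z axis and vertical below 0.3 rad), for 0.1 s.
2. the pale slice stands in the toaster's slot on the raised carriage, let go, with the lever still up (x of pale_slice_center in the frame of toaster between -0.025 and 0.025 m and y of pale_slice_center in the frame of toaster between -0.01 and 0.01 m and angle between pale_slice_center's own z axis and vertical below 0.25 rad and angle between the x axis of pale_slice_center and the x axis of toaster, either way round below 0.25 rad and z of pale_slice_center in the frame of toaster between 0.132 and 0.148 m and contact force between the fingers and pale_slice below 0.1 N and value of joint lift_lever below 0.006 m and linear speed of pale_slice below 0.03 m/s), for 0.2 s.
At the end, for the whole second after the job is handed in: The pale slice stands in the toaster's slot (centre within 25 mm along and 10 mm across it, leaning less than 0.25 rad), untouched by the fingers and lowered with the carriage, while the robot holds the lever still with its top level with the white line: travel 24 mm, 6 mm either way (x of pale_slice_center in the frame of toaster between -0.025 and 0.025 m and y of pale_slice_center in the frame of toaster between -0.01 and 0.01 m and angle between pale_slice_center's own z axis and vertical below 0.25 rad and angle between the x axis of pale_slice_center and the x axis of toaster, either way round below 0.25 rad and z of pale_slice_center in the frame of toaster between 0.106 and 0.126 m and value of joint lift_lever between 0.018 and 0.03 m and velocity of joint lift_lever between -0.01 and 0.01 m/s and contact force between any of the fingers, the arm and lift_lever above 2 N and contact force between the fingers and pale_slice below 0.1 N); the arm keeps its last pose, push and grip.
It fails at once if the lever is pushed to its bottom stop (travel over 38 mm) (value of joint lift_lever above 0.038 m).
It fails at once if the pale slice is driven down hard on the carriage: the lever goes down 10 mm while the fingers hold the slice (value of joint lift_lever above 0.01 m and contact force between the fingers and pale_slice above 0.5 N).
It fails at once if the dark slice is moved (distance of dark_slice from where it was at the start of the episode above 0.03 m).
It fails at once if the mug, cup or pear is moved (distance of any of mug, cup, pear from where it was at the start of the episode above 0.03 m).
It also fails if it takes over 64 s, if anything falls off the work surface, if the arm or the gripper's body presses on something with over 40 N, if the wrist force passes 120 N, or if a joint passes its speed limit or range.

## Working session

There is one attempt and no reset: what is moved stays moved. The work goes in short steps, Python scripts to look and compute and a shell command to move; the robot and the scene stay as the last step left them, time stands still between calls to the robot, and variables do not carry over. Pictures are saved under pics/ and viewed, and the job is handed in when it is done.

```bash
ls; mkdir -p pics
python3 - <<'E'
from bench import ctrl
import cv2
for n in("side","top"):
    cv2.imwrite(f"pics/{n}0.png",ctrl.get_image(n)[:,:,::-1])
    m=ctrl.camera_model(n);print(m)
s=ctrl.get_state();print({k:s[k] for k in("time","position","tool_rot","ft_force","grip_width")})
E
```

```text
pics
{'K': array([[496.54812492,   0.        , 319.74877993],
       [  0.        , 496.54812492, 192.45951146],
       [  0.        ,   0.        ,   1.        ]]), 'rvec': array([ 1.94475171, -0.07008213,  0.01467167]), 'tvec': array([-0.58311796,  0.12611348,  1.80674355])}
{'K': array([[450.6452853 ,   0.        , 316.2010834 ],
       [  0.        , 450.6452853 , 197.23030897],
       [  0.        ,   0.        ,   1.        ]]), 'rvec': array([ 2.17151222, -1.53036834,  0.42991737]), 'tvec': array([-0.19811741,  0.49352427,  1.59825987])}
{'time': 0.1, 'position': array([ 0.26349937, -0.59366753,  0.22160442]), 'tool_rot': array([ 0.89700956,  1.37986181, -0.89565817]), 'ft_force': array([ 0.69352963,  0.11361053, -0.08400379]), 'grip_width': 0.9986294140879823}
```

View pics/side0.png

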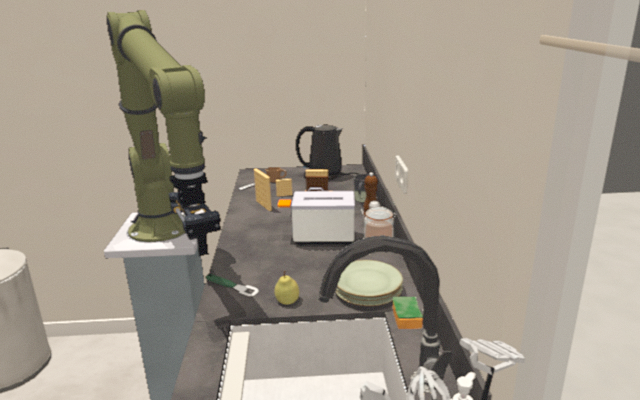

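View pics/top0.png

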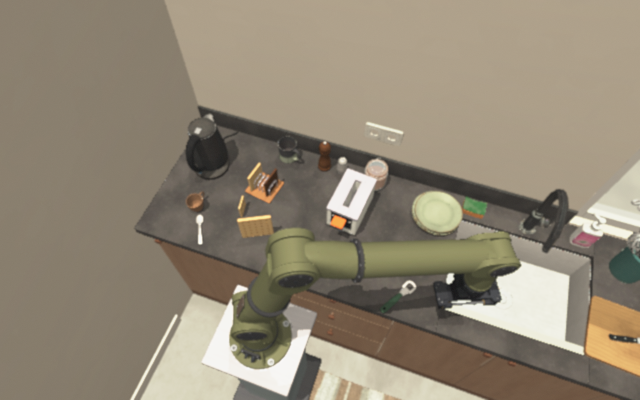

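Run:
```python
import cv2
a=cv2.imread("pics/top0.png");cv2.imwrite("pics/topz.png",cv2.resize(a[145:245,230:390],None,fx=5,fy=5,interpolation=cv2.INTER_CUBIC))
a=cv2.imread("pics/side0.png");cv2.imwrite("pics/sidez.png",cv2.resize(a[155:255,235:375],None,fx=5.7,fy=5.7,interpolation=cv2.INTER_CUBIC))
```

```text
(no output)
```

View pics/topz.png

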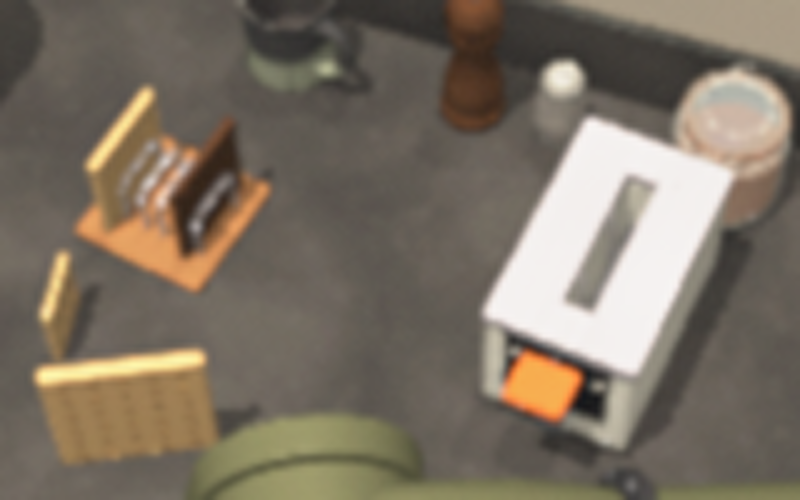

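View pics/sidez.png

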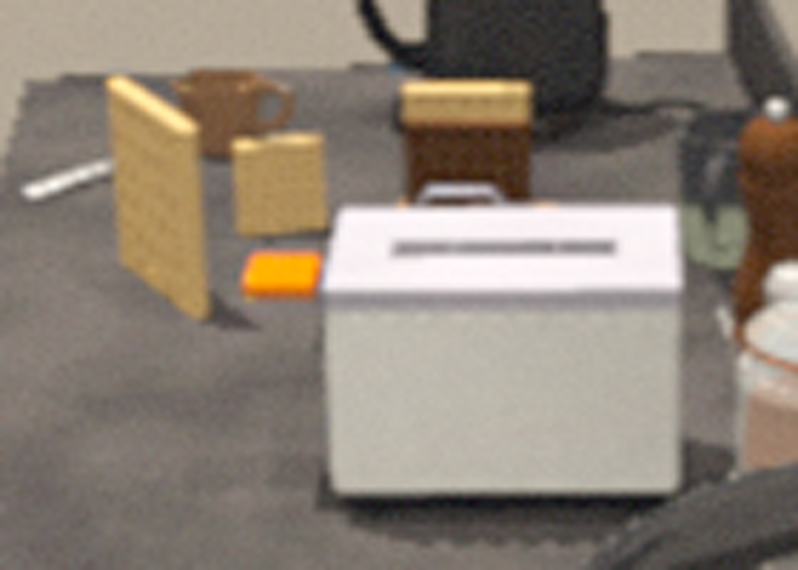

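```bash
cat > h.py <<'E'
import numpy as np,cv2
from scipy.optimize import least_squares
from bench import ctrl
CM={n:ctrl.camera_model(n) for n in("side","top")}
def proj(n,P):
    m=CM[n];return cv2.projectPoints(np.array(P,float).reshape(-1,3),m["rvec"],m["tvec"],m["K"],None)[0][:,0]
def ray(n,uv,z):
    m=CM[n];R=cv2.Rodrigues(m["rvec"])[0];C=-R.T@m["tvec"];d=R.T@np.linalg.solve(m["K"],[*uv,1]);return C+d*(z-C[2])/d[2]
def fit(obs,x0):
    # obs: list (cam,local pt,uv)
    def W(p,l):
        c,s=np.cos(p[2]),np.sin(p[2]);return [p[0]+c*l[0]-s*l[1],p[1]+s*l[0]+c*l[1],l[2]]
    f=lambda p:np.concatenate([proj(n,W(p,l))[0]-uv for n,l,uv in obs])
    r=least_squares(f,x0,loss="soft_l1");return r.x,f(r.x).reshape(-1,2).round(1)
E
cat > fit0.py <<'E'
from h import *
T=lambda u,v:((u+.5)/5-.5+230,(v+.5)/5-.5+145)
S=lambda u,v:((u+.5)/5.7-.5+235,(v+.5)/5.7-.5+155)
t=[("top",(-.1,.062,.15),T(488,317)),("top",(.1,.062,.15),T(592,120)),("top",(.1,-.062,.15),T(733,170)),("top",(-.1,-.062,.15),T(638,375)),
("top",(-.065,.0135,.15),T(568,300)),("top",(-.065,-.0135,.15),T(592,308)),("top",(.065,.0135,.15),T(627,178)),("top",(.065,-.0135,.15),T(655,185)),
("side",(-.1,.062,.15),S(338,207)),("side",(.1,.062,.15),S(677,207)),("side",(-.1,-.062,.15),S(324,293)),("side",(.1,-.062,.15),S(683,293)),("side",(-.1,-.062,0),S(335,495)),("side",(.1,-.062,0),S(680,492))]
r=[("top",(-.06,.062,.008),T(76,230)),("top",(-.06,-.062,.008),T(198,290)),("top",(.06,-.062,.008),T(270,187))]
s=[("top",(-.045,.0045,.108),T(88,160)),("top",(-.045,-.0045,.108),T(103,168)),("top",(.045,.0045,.108),T(147,88)),("top",(.045,-.0045,.108),T(160,97)),
("side",(-.045,.0045,.108),S(402,80)),("side",(.045,.0045,.108),S(532,80))]
for n,o in(("toaster",t),("rack",r),("slice",s)):
    p,e=fit(o,[.6,0.2,0]);print(n,p.round(4),np.degrees(p[2]).round(1),"\n",e.tolist())
    if n=="rack":
        c,q=np.cos(p[2]),np.sin(p[2]);print("slice by rack",p[0]-q*.036,p[1]+c*.036)
E
python3 fit0.py
```

```text
toaster [ 0.5903 -0.1466 -0.085 ] -4.9 
 [[-0.3, -0.5], [-0.8, -0.5], [0.2, 0.2], [0.3, -0.1], [-0.8, 0.2], [1.0, 1.2], [0.2, -1.3], [1.0, -0.3], [0.4, -0.3], [-0.7, -1.0], [-0.1, -1.3], [-0.4, -2.0], [-0.0, 5.0], [0.0, 5.1]]
rack [ 0.5853  0.2339 -0.162 ] -9.3 
 [[-0.4, 0.0], [-0.0, 0.2], [0.5, -0.3]]
slice by rack 0.5911096535328746 0.2694714319844466
slice [ 0.5877  0.2674 -0.1659] -9.5 
 [[0.3, 1.0], [-0.8, 0.3], [0.6, -0.3], [-0.1, -1.3], [0.5, -0.2], [-0.6, 0.1]]
```

```bash
sed -i '/S(335,495)/s/,("side",(-.1,-.062,0).*492))\]/]/' fit0.py; python3 fit0.py|head -3
cat > go.py <<'E'
import sys
from h import *
from scipy.spatial.transform import Rotation as Ro
# usage: go.py yaw_deg_of_jaw x y z ...  -> shifts in tool frame + twist
s=ctrl.get_state();R=Ro.from_rotvec(s["tool_rot"]).as_matrix()
print("pos",s["position"].round(4),"width",round(s["grip_width"],3),"F",s["ft_force"].round(1),"t",round(s["time"],2));print("axes cols x,y,z\n",R.round(3))
if len(sys.argv)>1:
    y=np.radians(float(sys.argv[1]));d=np.array([np.cos(y),np.sin(y),0])
    b=R.T@d; tw=np.degrees(np.arctan2(-b[1],b[2])); tw=(tw+90)%180-90
    print("twist deg",tw.round(2),"rad",np.radians(tw).round(4))
    for a in sys.argv[2:]:
        P=np.array([float(v) for v in a.split(",")]);print(a,"->",(R.T@(P-s["position"])).round(4))
E
python3 go.py 80.5 .52,-.35,.3 .58,-.05,.3 .588,.268,.2 .588,.268,.08; python3 -c "
from bench import ctrl;print(ctrl.get_state()['joint_positions'])"
```

```text
toaster [ 0.5902 -0.1473 -0.0856] -4.9 
 [[-0.1, -0.4], [-0.6, -0.5], [0.4, 0.3], [0.4, -0.0], [-0.7, 0.3], [1.1, 1.3], [0.4, -1.2], [1.2, -0.3], [0.4, -0.3], [-0.7, -0.9], [-0.2, -1.2], [-0.4, -1.9]]
rack [ 0.5853  0.2339 -0.162 ] -9.3 
pos [ 0.2635 -0.5937  0.2216] width 0.999 F [ 0.7  0.1 -0.1] t 0.1
axes cols x,y,z
 [[-0.001  0.914  0.406]
 [ 0.001  0.406 -0.914]
 [-1.    -0.    -0.002]]
twist deg 33.44 rad 0.5837
.52,-.35,.3 -> [-0.0782  0.3333 -0.1187]
.58,-.05,.3 -> [-0.0778  0.5099 -0.3686]
.588,.268,.2 -> [ 0.0226  0.6462 -0.6558]
.588,.268,.08 -> [ 0.1426  0.6463 -0.6556]
[ 1.16710849  0.32171911 -0.07010849  1.45152508  0.02261546  1.37080006
 -0.0568959 ]
```

```bash
python3 -m pendant '[{"travel":[-0.03,0.045,-0.015],"twist":0.08},{"travel":[-0.06,0.09,-0.03],"twist":0.2},{"travel":[-0.08,0.14,-0.05],"twist":0.3},{"travel":[-0.08,0.19,-0.07],"twist":0.4},{"travel":[-0.08,0.24,-0.085],"twist":0.5},{"travel":[-0.08,0.29,-0.105],"twist":0.584},{"travel":[-0.08,0.335,-0.12],"twist":0.584},{"travel":[-0.08,0.365,-0.16],"twist":0.584},{"travel":[-0.08,0.395,-0.2],"twist":0.584},{"travel":[-0.08,0.43,-0.24],"twist":0.584}]' -0.2 20; python3 go.py 80.5 .588,-.05,.25 .588,.268,.2
```

```text
time: 1.35
position: [0.5591, -0.1986, 0.3015]
tool_rot: [1.331, 1.128, -1.332]
ft_force: [-0.8, -0.3, -1.1]
grip_width: 0.403
pos [ 0.5591 -0.1986  0.3015] width 0.403 F [-0.8 -0.3 -1.1] t 1.35
axes cols x,y,z
 [[-0.002  0.986 -0.166]
 [ 0.001 -0.166 -0.986]
 [-1.    -0.002 -0.001]]
twist deg -0.06 rad -0.0011
.588,-.05,.25 -> [ 0.0517  0.0039 -0.1513]
.588,.268,.2 -> [ 0.1021 -0.0488 -0.4648]
```

```bash
python3 -m pendant '[{"travel":[0.01,-0.005,-0.05],"twist":0},{"travel":[0.02,-0.01,-0.105],"twist":0},{"travel":[0.03,-0.015,-0.16],"twist":0},{"travel":[0.04,-0.02,-0.215],"twist":0},{"travel":[0.05,-0.028,-0.27],"twist":0},{"travel":[0.07,-0.034,-0.325],"twist":0},{"travel":[0.08,-0.04,-0.38],"twist":0},{"travel":[0.1,-0.045,-0.43],"twist":0},{"travel":[0.12,-0.049,-0.465],"twist":0},{"travel":[0.12,-0.049,-0.465],"twist":0}]'; python3 go.py 80.5 .588,.268,.08
python3 - <<'E'
from bench import ctrl
import cv2
a=ctrl.get_image("top")[:,:,::-1];cv2.imwrite("pics/top1.png",cv2.resize(a[145:245,200:340],None,fx=5.7,fy=5.7,interpolation=cv2.INTER_CUBIC))
a=ctrl.get_image("side")[:,:,::-1];cv2.imwrite("pics/side1.png",cv2.resize(a[125:225,235:375],None,fx=5.7,fy=5.7,interpolation=cv2.INTER_CUBIC))
E
```

```text
time: 2.6
position: [0.5849, 0.2719, 0.1794]
tool_rot: [1.324, 1.135, -1.331]
ft_force: [0.1, 0.1, 0.0]
grip_width: 0.396
pos [0.5849 0.2719 0.1794] width 0.396 F [0.1 0.1 0. ] t 2.6
axes cols x,y,z
 [[-0.007  0.987 -0.16 ]
 [ 0.002 -0.16  -0.987]
 [-1.    -0.007 -0.001]]
twist deg 0.3 rad 0.0052
.588,.268,.08 -> [0.0993 0.0044 0.0034]
```

View pics/top1.png

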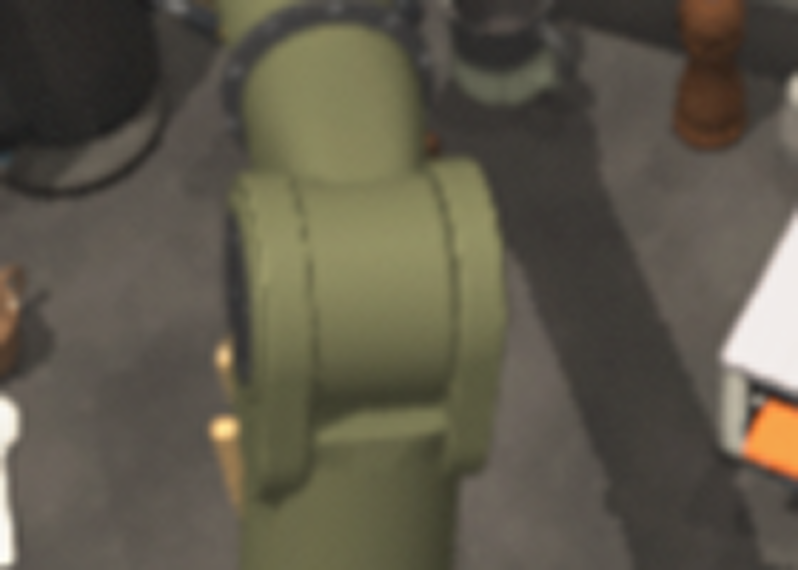

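View pics/side1.png

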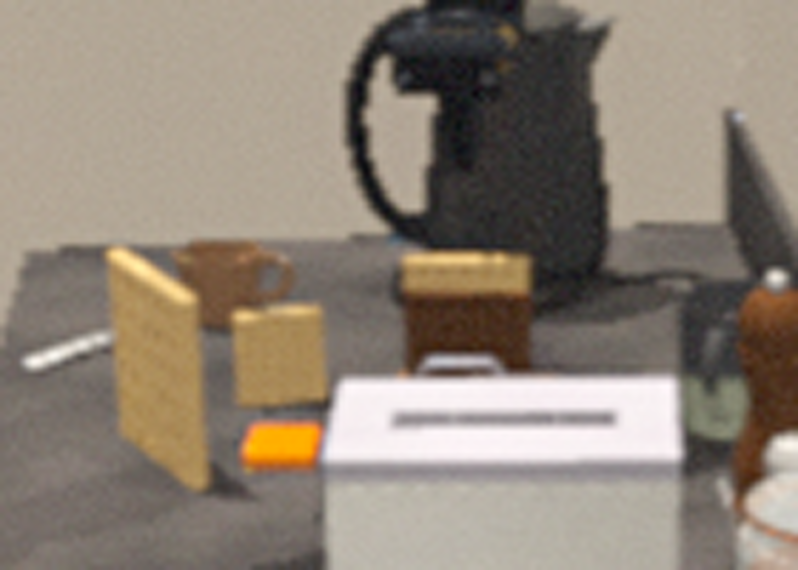

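```bash
python3 -m pendant '[{"travel":[0.0,0.004,0.003],"twist":0.005},{"travel":[0.03,0.004,0.003],"twist":0.005},{"travel":[0.06,0.004,0.003],"twist":0.005},{"travel":[0.085,0.004,0.003],"twist":0.005},{"travel":[0.1,0.004,0.003],"twist":0.005},{"travel":[0.1,0.004,0.003],"twist":0.005}]' &&  python3 -m pendant '[{"travel":[0,0,0],"twist":0},{"travel":[0,0,0],"twist":0},{"travel":[0,0,0],"twist":0},{"travel":[0,0,0],"twist":0}]' -1 15; python3 go.py 80.5 .588,.268,.22
python3 - <<'E'
from bench import ctrl
import cv2
a=ctrl.get_image("side")[:,:,::-1];cv2.imwrite("pics/side2.png",cv2.resize(a[125:225,235:375],None,fx=5.7,fy=5.7,interpolation=cv2.INTER_CUBIC))
E
```

```text
time: 3.45
position: [0.5908, 0.2627, 0.0809]
tool_rot: [1.333, 1.124, -1.339]
ft_force: [0.7, -0.6, 0.2]
grip_width: 0.4
time: 3.95
position: [0.5917, 0.2657, 0.0819]
tool_rot: [1.337, 1.127, -1.334]
ft_force: [1.8, 4.8, -1.3]
grip_width: 0.108
pos [0.5917 0.2657 0.0819] width 0.108 F [ 1.8  4.8 -1.3] t 3.95
axes cols x,y,z
 [[-0.001  0.985 -0.171]
 [ 0.004 -0.171 -0.985]
 [-1.    -0.001 -0.004]]
twist deg -0.35 rad -0.0061
.588,.268,.22 -> [-0.1381 -0.0042 -0.0022]
```

View pics/side2.png

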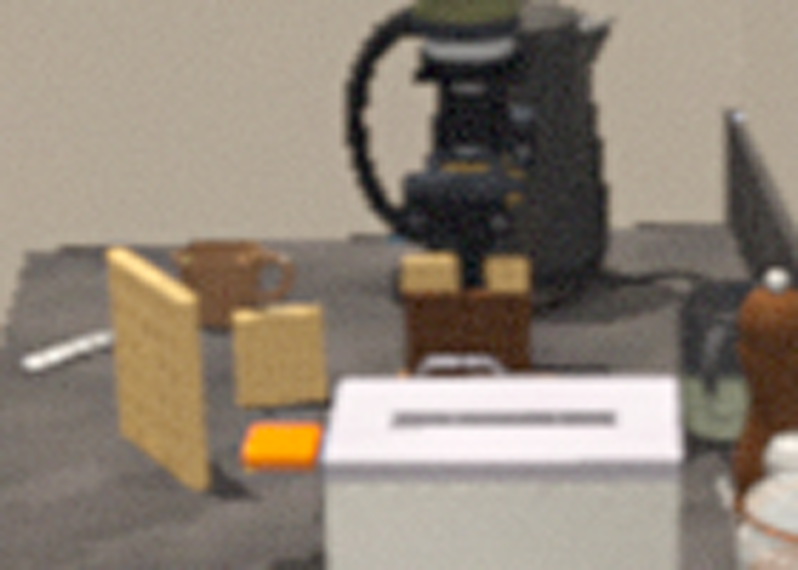

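```bash
python3 -m pendant '[{"travel":[0,0,-0.002],"twist":0},{"travel":[-0.015,0,-0.002],"twist":0},{"travel":[-0.035,0,-0.002],"twist":0},{"travel":[-0.055,0,-0.002],"twist":0},{"travel":[-0.08,0,-0.002],"twist":0},{"travel":[-0.11,0,-0.002],"twist":0},{"travel":[-0.15,0,-0.002],"twist":0},{"travel":[-0.19,0,-0.002],"twist":0},{"travel":[-0.2,0,-0.002],"twist":0},{"travel":[-0.2,0,-0.002],"twist":0}]' -1 25; python3 go.py 85.1 .593,-.147,.28
python3 - <<'E'
from bench import ctrl
import cv2
a=ctrl.get_image("side")[:,:,::-1];cv2.imwrite("pics/side3.png",cv2.resize(a[105:205,235:375],None,fx=5.7,fy=5.7,interpolation=cv2.INTER_CUBIC))
a=ctrl.get_image("top")[:,:,::-1];cv2.imwrite("pics/top3.png",a)
E
```

```text
time: 5.25
position: [0.5924, 0.2668, 0.2829]
tool_rot: [1.339, 1.126, -1.332]
ft_force: [-0.6, -0.7, -0.9]
grip_width: 0.103
pos [0.5924 0.2668 0.2829] width 0.103 F [-0.6 -0.7 -0.9] t 5.25
axes cols x,y,z
 [[ 0.001  0.985 -0.171]
 [ 0.004 -0.171 -0.985]
 [-1.     0.    -0.005]]
twist deg -4.96 rad -0.0865
.593,-.147,.28 -> [0.001  0.0715 0.4076]
```

View pics/side3.png

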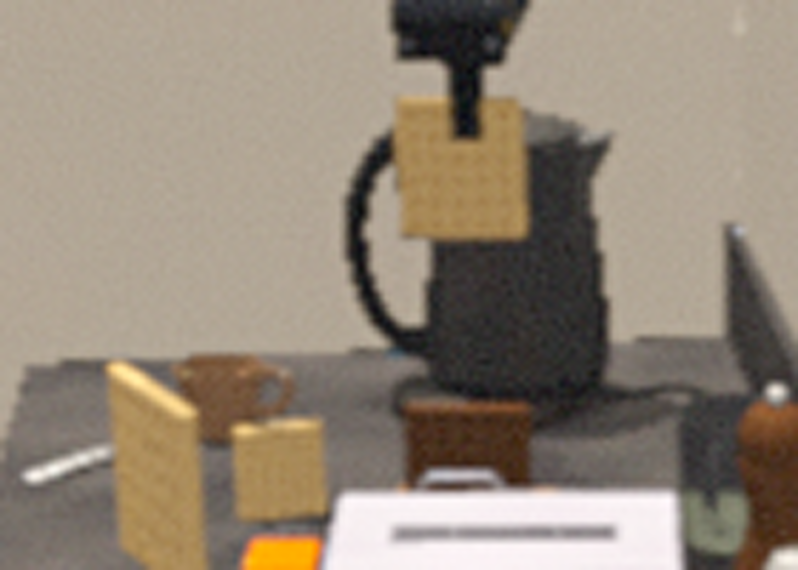

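View pics/top3.png

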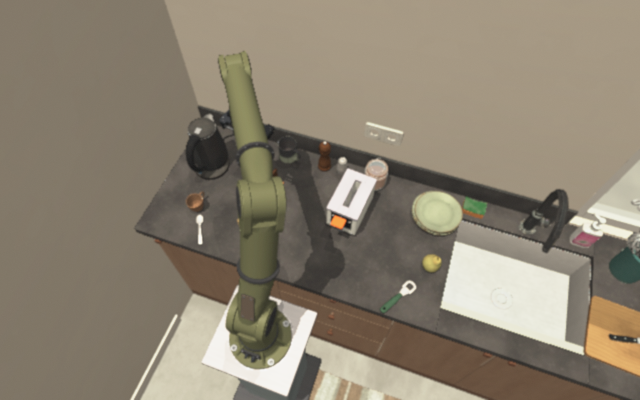

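```bash
python3 -m pendant '[{"travel":[0,0.007,0.04],"twist":0},{"travel":[0,0.015,0.085],"twist":-0.02},{"travel":[0,0.025,0.135],"twist":-0.03},{"travel":[0,0.033,0.185],"twist":-0.04},{"travel":[0,0.042,0.235],"twist":-0.05},{"travel":[0,0.05,0.285],"twist":-0.06},{"travel":[0,0.06,0.335],"twist":-0.08},{"travel":[0,0.067,0.38],"twist":-0.0865},{"travel":[0,0.0715,0.4075],"twist":-0.0865},{"travel":[0,0.0715,0.4075],"twist":-0.0865}]'; python3 -m pendant '[{"travel":[0,0,0],"twist":0},{"travel":[0,0,0],"twist":0}]';python3 go.py 85.1 .593,-.147,.24
python3 - <<'E'
from bench import ctrl
import cv2
a=ctrl.get_image("side")[:,:,::-1];cv2.imwrite("pics/side4.png",cv2.resize(a[145:245,275:375],None,fx=6,fy=6,interpolation=cv2.INTER_CUBIC))
a=ctrl.get_image("top")[:,:,::-1];cv2.imwrite("pics/top4.png",cv2.resize(a[145:245,290:420],None,fx=6,fy=6,interpolation=cv2.INTER_CUBIC))
E
```

```text
time: 6.6
position: [0.5909, -0.151, 0.277]
tool_rot: [1.275, 1.171, -1.28]
ft_force: [-0.9, 0.3, 0.0]
grip_width: 0.103
time: 6.85
position: [0.5907, -0.1495, 0.2763]
tool_rot: [1.273, 1.174, -1.279]
ft_force: [-1.1, 0.0, -0.4]
grip_width: 0.101
pos [ 0.5907 -0.1495  0.2763] width 0.101 F [-1.1  0.  -0.4] t 6.85
axes cols x,y,z
 [[-0.008  0.996 -0.089]
 [ 0.003 -0.089 -0.996]
 [-1.    -0.008 -0.003]]
twist deg -0.21 rad -0.0036
.593,-.147,.24 -> [ 0.0363  0.0024 -0.0026]
```

View pics/side4.png

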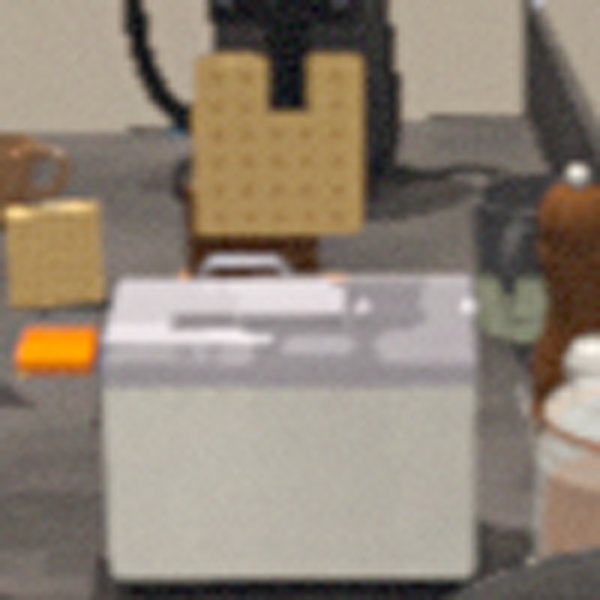

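View pics/top4.png

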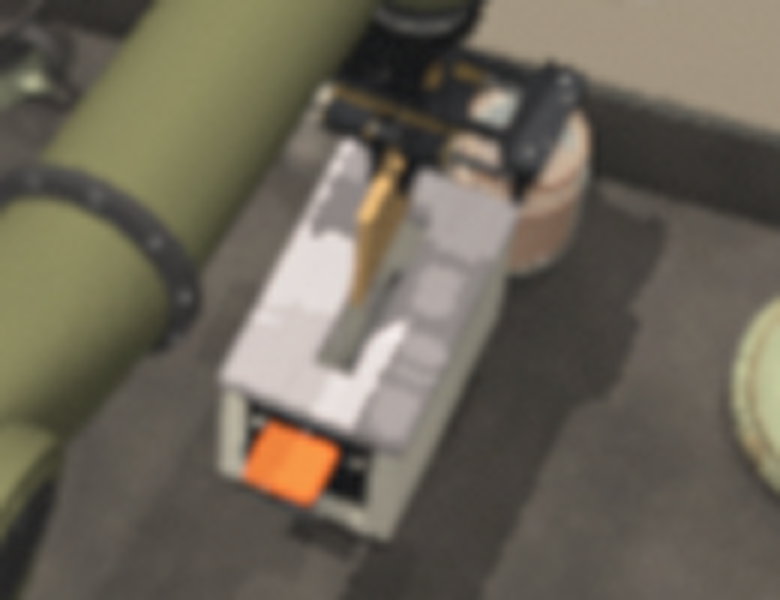

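Run:
```python
from h import *
T=lambda u,v:((u+.5)/6-.5+290,(v+.5)/6-.5+145)
S=lambda u,v:((u+.5)/6-.5+275,(v+.5)/6-.5+145)
y=-.0856;c,s=np.cos(y),np.sin(y)
loc=lambda P:np.round([c*(P[0]-.5902)+s*(P[1]+.1473),-s*(P[0]-.5902)+c*(P[1]+.1473)],4)
for uv in((353,303),(361,305)):print("front bottom",loc(ray("top",T(*uv),.2045)))
for uv in((360,222),(378,227),(386,152),(403,160)):print("slice top pts",loc(ray("top",T(*uv),.3045)))
for uv in((318,360),(348,370)):print("slot front",loc(ray("top",T(*uv),.15)))
T0=lambda u,v:((u+.5)/5-.5+230,(v+.5)/5-.5+145)
for uv in((568,300),(592,308),(627,178),(655,185)):print("slot",loc(ray("top",T0(*uv),.15)))
for uv in((192,234),(363,234)):print("side bottom",loc(ray("side",S(*uv),.2045)))
S0=lambda u,v:((u+.5)/5.7-.5+235,(v+.5)/5.7-.5+155)
for uv in((393,248),(615,246)):print("side slot",loc(ray("side",S0(*uv),.15)))
```

```text
front bottom [-0.0479 -0.0001]
front bottom [-0.0472 -0.0051]
slice top pts [-0.0547 -0.001 ]
slice top pts [-0.0536 -0.0119]
slice top pts [-0.0022  0.0039]
slice top pts [-0.0034 -0.0074]
slot front [-0.0636  0.0139]
slot front [-0.0625 -0.0062]
slot [-0.0627  0.0117]
slot [-0.0617 -0.0075]
slot [0.0589 0.0127]
slot [ 0.0619 -0.0097]
side bottom [-0.0517 -0.0162]
side bottom [ 0.0405 -0.0193]
side slot [-0.0641 -0.0067]
side slot [ 0.0642 -0.0072]
```

```bash
python3 go.py 85.1 .5955,-.1453,.238|tail -2; python3 -m pendant '[{"travel":[0.01,0.005,-0.004],"twist":0},{"travel":[0.02,0.005,-0.004],"twist":0},{"travel":[0.03,0.005,-0.004],"twist":0},{"travel":[0.038,0.005,-0.004],"twist":0},{"travel":[0.038,0.005,-0.004],"twist":0},{"travel":[0.038,0.005,-0.004],"twist":0}]';python3 go.py 85.1 .5955,-.1453,.163
python3 - <<'E'
from bench import ctrl
import cv2
a=ctrl.get_image("side")[:,:,::-1];cv2.imwrite("pics/side5.png",cv2.resize(a[145:245,275:375],None,fx=6,fy=6,interpolation=cv2.INTER_CUBIC))
a=ctrl.get_image("top")[:,:,::-1];cv2.imwrite("pics/top5.png",cv2.resize(a[160:220,320:390],None,fx=10,fy=10,interpolation=cv2.INTER_CUBIC))
E
```

```text
twist deg -0.21 rad -0.0036
.5955,-.1453,.238 -> [ 0.0388  0.0044 -0.0046]
time: 7.7
position: [0.5962, -0.1461, 0.2392]
tool_rot: [1.274, 1.172, -1.278]
ft_force: [-0.5, 0.4, -0.6]
grip_width: 0.1
pos [ 0.5962 -0.1461  0.2392] width 0.1 F [-0.5  0.4 -0.6] t 7.7
axes cols x,y,z
 [[-0.006  0.996 -0.089]
 [ 0.003 -0.089 -0.996]
 [-1.    -0.006 -0.002]]
twist deg -0.22 rad -0.0038
.5955,-.1453,.163 -> [ 0.0762 -0.0003 -0.0005]
```

View pics/side5.png

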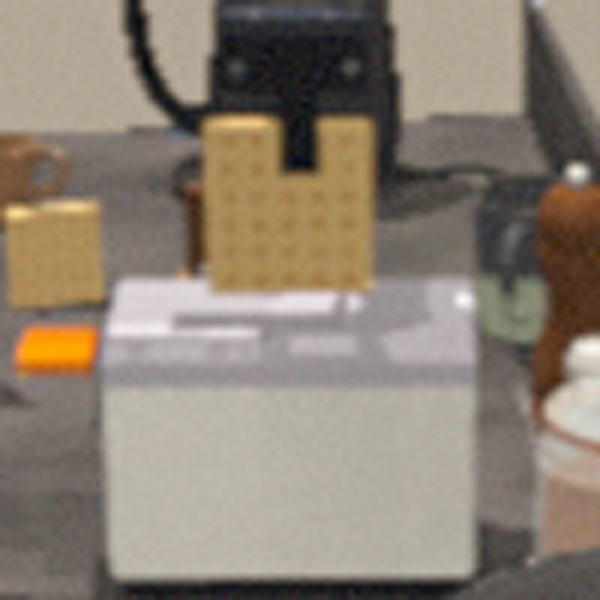

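View pics/top5.png

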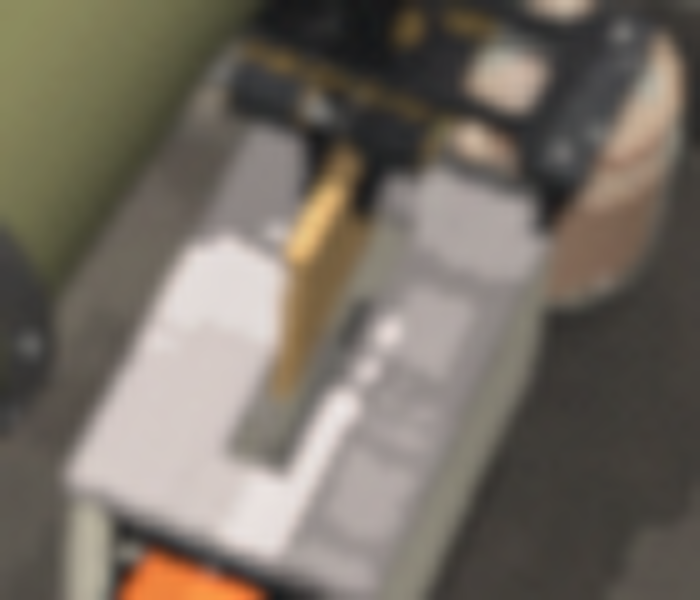

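Run:
```python
from h import *
T=lambda u,v:((u+.5)/10-.5+320,(v+.5)/10-.5+160)
S=lambda u,v:((u+.5)/6-.5+275,(v+.5)/6-.5+145)
y=-.0856;c,s=np.cos(y),np.sin(y)
loc=lambda P:np.round([c*(P[0]-.5902)+s*(P[1]+.1473),-s*(P[0]-.5902)+c*(P[1]+.1473)],4)
for uv in((276,394),(297,399)):print("front bottom",loc(ray("top",T(*uv),.167)))
for uv in((288,245),(305,260),(335,150),(360,160)):print("top edge",loc(ray("top",T(*uv),.267)))
for uv in((230,455),(285,472)):print("slot front",loc(ray("top",T(*uv),.15)))
for uv in((209,290),(372,290),(204,122),(375,122)):print("side b/t",loc(ray("side",S(*uv),.167 if uv[1]>200 else .267)))
```

```text
front bottom [-0.0433  0.0046]
front bottom [-0.0421 -0.0034]
top edge [-0.0424  0.0064]
top edge [-0.0458 -0.0016]
top edge [0.0029 0.0066]
top edge [ 0.0026 -0.0033]
slot front [-0.0656  0.0132]
slot front [-0.0638 -0.0086]
side b/t [-0.0443 -0.0038]
side b/t [ 0.045  -0.0064]
side b/t [-0.0434 -0.0133]
side b/t [ 0.0476 -0.017 ]
```

```bash
python3 -m pendant '[{"travel":[0.01,0,-0.001],"twist":0},{"travel":[0.02,0,-0.001],"twist":0},{"travel":[0.03,0,-0.001],"twist":0},{"travel":[0.037,0,-0.001],"twist":0},{"travel":[0.044,0,-0.001],"twist":0},{"travel":[0.044,0,-0.001],"twist":0}]';python3 go.py 85.1 .5955,-.1453,.167
```

```text
time: 8.55
position: [0.5958, -0.1449, 0.1947]
tool_rot: [1.274, 1.173, -1.279]
ft_force: [-0.0, 0.0, -0.7]
grip_width: 0.103
pos [ 0.5958 -0.1449  0.1947] width 0.103 F [-0.   0.  -0.7] t 8.55
axes cols x,y,z
 [[-0.007  0.996 -0.089]
 [ 0.003 -0.089 -0.996]
 [-1.    -0.007 -0.003]]
twist deg -0.21 rad -0.0037
.5955,-.1453,.167 -> [ 0.0277 -0.0001  0.0005]
```

```bash
python3 -m pendant '[{"travel":[0.005,0,0],"twist":0},{"travel":[0.01,0,0],"twist":0},{"travel":[0.015,0,0],"twist":0},{"travel":[0.02,0,0],"twist":0},{"travel":[0.024,0,0],"twist":0},{"travel":[0.028,0,0],"twist":0},{"travel":[0.028,0,0],"twist":0}]';python3 go.py 85.1
python3 - <<'E'
from bench import ctrl
import cv2
a=ctrl.get_image("side")[:,:,::-1];cv2.imwrite("pics/side6.png",cv2.resize(a[145:245,275:375],None,fx=6,fy=6,interpolation=cv2.INTER_CUBIC))
a=ctrl.get_image("top")[:,:,::-1];cv2.imwrite("pics/top6.png",cv2.resize(a[160:230,310:390],None,fx=8,fy=8,interpolation=cv2.INTER_CUBIC))
E
```

```text
time: 9.43
position: [0.5954, -0.1448, 0.1663]
tool_rot: [1.273, 1.174, -1.279]
ft_force: [-0.2, 0.6, 0.1]
grip_width: 0.098
pos [ 0.5954 -0.1448  0.1663] width 0.098 F [-0.2  0.6  0.1] t 9.43
axes cols x,y,z
 [[-0.007  0.996 -0.089]
 [ 0.003 -0.089 -0.996]
 [-1.    -0.008 -0.003]]
twist deg -0.22 rad -0.0038
```

View pics/side6.png

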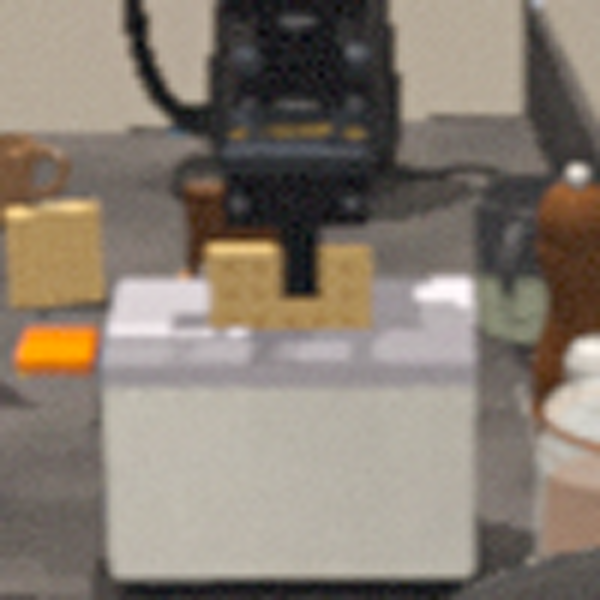

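View pics/top6.png

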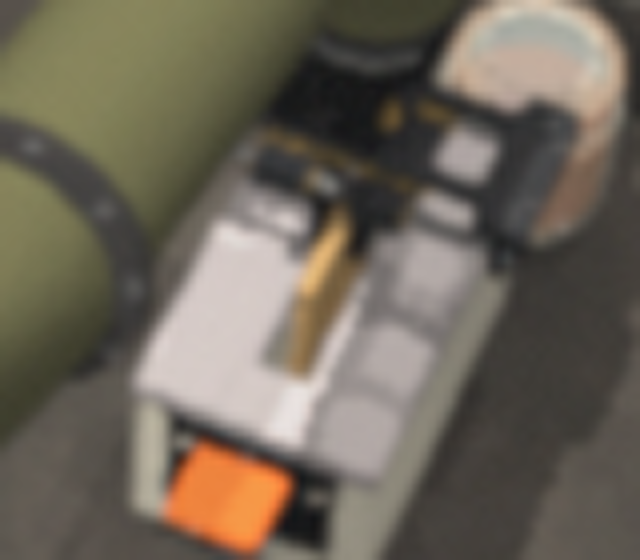

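```bash
python3 -m pendant '[{"travel":[0.002,0,0],"twist":0},{"travel":[0.003,0,0],"twist":0},{"travel":[0.003,0,0],"twist":0}]' && python3 -m pendant '[{"travel":[0,0,0],"twist":0},{"travel":[0,0,0],"twist":0},{"travel":[0,0,0],"twist":0},{"travel":[0,0,0],"twist":0},{"travel":[0,0,0],"twist":0}]' -0.3 && python3 -m pendant '[{"travel":[-0.02,0,0],"twist":0},{"travel":[-0.05,0,0],"twist":0},{"travel":[-0.08,0,0],"twist":0},{"travel":[-0.1,0,0],"twist":0},{"travel":[-0.1,0,0],"twist":0}]' ;python3 go.py 85.1
python3 - <<'E'
from bench import ctrl
import cv2
a=ctrl.get_image("side")[:,:,::-1];cv2.imwrite("pics/side7.png",cv2.resize(a[145:245,275:375],None,fx=6,fy=6,interpolation=cv2.INTER_CUBIC))
a=ctrl.get_image("top")[:,:,::-1];cv2.imwrite("pics/top7.png",cv2.resize(a[160:230,310:390],None,fx=8,fy=8,interpolation=cv2.INTER_CUBIC))
E
```

```text
time: 9.9
position: [0.5957, -0.1448, 0.1637]
tool_rot: [1.274, 1.173, -1.278]
ft_force: [-0.5, 0.6, -1.2]
grip_width: 0.102
time: 10.52
position: [0.5957, -0.1448, 0.1637]
tool_rot: [1.274, 1.173, -1.278]
ft_force: [-0.6, -0.3, 0.9]
grip_width: 0.351
time: 11.15
position: [0.5977, -0.1452, 0.2671]
tool_rot: [1.275, 1.168, -1.275]
ft_force: [0.0, -0.2, 0.1]
grip_width: 0.349
pos [ 0.5977 -0.1452  0.2671] width 0.349 F [ 0.  -0.2  0.1] t 11.15
axes cols x,y,z
 [[-0.001  0.996 -0.089]
 [ 0.002 -0.089 -0.996]
 [-1.    -0.002 -0.002]]
twist deg -0.21 rad -0.0036
```

View pics/side7.png

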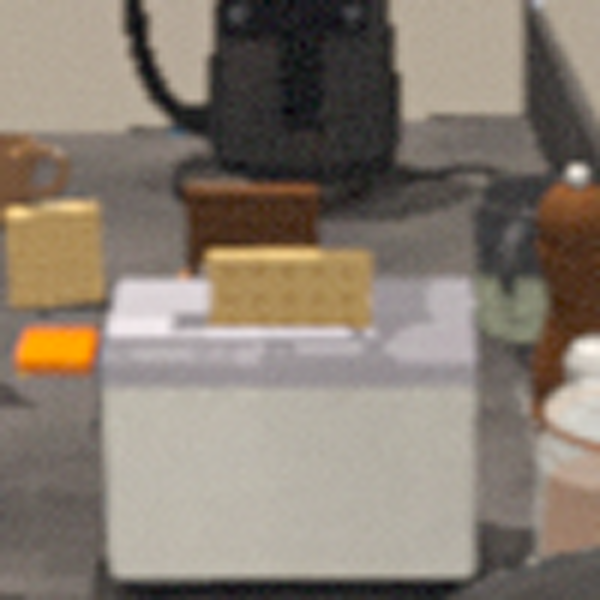

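View pics/top7.png

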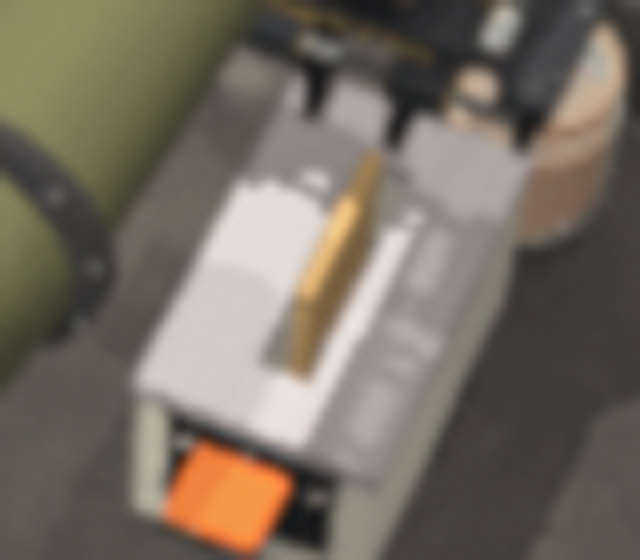

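```bash
python3 - <<'E'
from h import *
c,s=np.cos(-.0856),np.sin(-.0856)
W=lambda l:[.5902+c*l[0]-s*l[1],-.1473+s*l[0]+c*l[1],l[2]]
for z in(.185,.19,.195):print(z,[((proj("side",W((x,yy,z)))[0]-[275,145]+.5)*6-.5).round(0).tolist() for x in(-.045,.045) for yy in (-.0035,.0055)],((proj("top",W((-.045,.001,z)))[0]-[310,160]+.5)*8-.5).round())
print("lever",W((-.13,0,.138)),((proj("top",W((-.13,0,.138)))[0]-[310,160]+.5)*8-.5).round(),((proj("side",W((-.13,0,.138)))[0]-[275,145]+.5)*6-.5).round())
E
python3 go.py 85.1 .461,-.136,.25 .461,-.136,.2 .461,-.136,.15
```

```text
0.185 [[207.0, 259.0], [208.0, 253.0], [372.0, 257.0], [372.0, 251.0]] [309. 301.]
0.19 [[206.0, 251.0], [207.0, 245.0], [372.0, 249.0], [372.0, 243.0]] [309. 295.]
0.195 [[206.0, 242.0], [207.0, 236.0], [371.0, 240.0], [371.0, 234.0]] [310. 289.]
lever [np.float64(0.46067598764908113), np.float64(-0.13618558483234355), 0.138] [235. 495.] [ 56. 338.]
pos [ 0.5963 -0.145   0.2639] width 0.351 F [0.7 0.7 0.3] t 11.25
axes cols x,y,z
 [[-0.006  0.996 -0.089]
 [ 0.003 -0.089 -0.996]
 [-1.    -0.007 -0.002]]
twist deg -0.21 rad -0.0036
.461,-.136,.25 -> [ 0.0148 -0.1355  0.0031]
.461,-.136,.2 -> [ 0.0648 -0.1351  0.0032]
.461,-.136,.15 -> [ 0.1148 -0.1348  0.0033]
```

```bash
python3 -m pendant '[{"travel":[0,-0.04,0.001],"twist":0},{"travel":[0,-0.085,0.002],"twist":0},{"travel":[0,-0.12,0.003],"twist":0},{"travel":[0.01,-0.137,0.003],"twist":0},{"travel":[0.04,-0.137,0.003],"twist":0},{"travel":[0.07,-0.137,0.003],"twist":0},{"travel":[0.09,-0.137,0.003],"twist":0},{"travel":[0.1,-0.137,0.003],"twist":0},{"travel":[0.1,-0.137,0.003],"twist":0}]' -1 20; python3 go.py 85.1 .461,-.136,.138 .461,-.136,.114
python3 - <<'E'
from bench import ctrl
import cv2
a=ctrl.get_image("side")[:,:,::-1];cv2.imwrite("pics/side8.png",cv2.resize(a[145:245,255:375],None,fx=6,fy=6,interpolation=cv2.INTER_CUBIC))
a=ctrl.get_image("top")[:,:,::-1];cv2.imwrite("pics/top8.png",cv2.resize(a[160:240,310:390],None,fx=7,fy=7,interpolation=cv2.INTER_CUBIC))
E
```

```text
time: 12.38
position: [0.4583, -0.1354, 0.164]
tool_rot: [1.273, 1.174, -1.279]
ft_force: [-0.1, 0.3, 0.2]
grip_width: 0.005
pos [ 0.4583 -0.1354  0.164 ] width 0.005 F [-0.1  0.3  0.2] t 12.38
axes cols x,y,z
 [[-0.008  0.996 -0.089]
 [ 0.004 -0.089 -0.996]
 [-1.    -0.009 -0.003]]
twist deg -0.21 rad -0.0037
.461,-.136,.138 -> [0.026  0.003  0.0005]
.461,-.136,.114 -> [0.05   0.0032 0.0005]
```

View pics/side8.png

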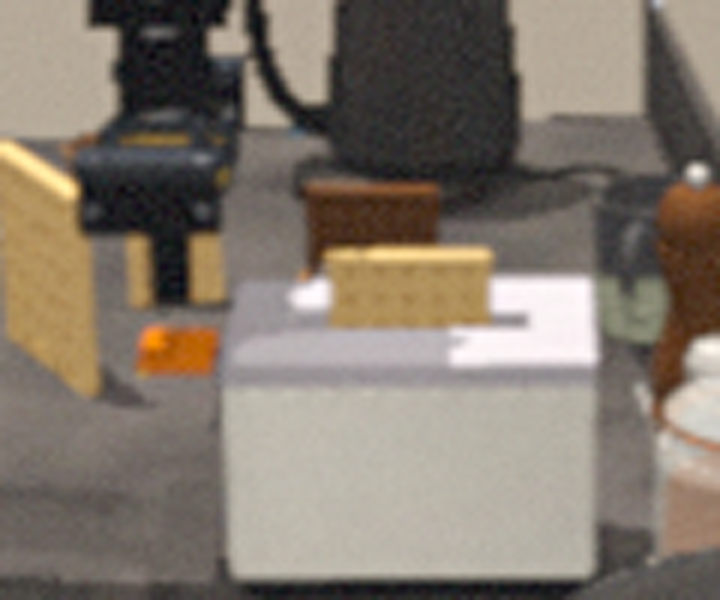

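View pics/top8.png

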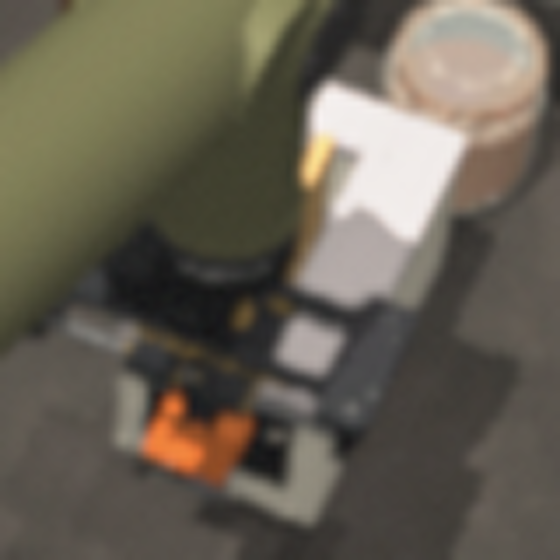

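```bash
python3 -m pendant '[{"travel":[0.01,0.002,0],"twist":0},{"travel":[0.02,0.002,0],"twist":0},{"travel":[0.027,0.002,0],"twist":0},{"travel":[0.032,0.002,0],"twist":0},{"travel":[0.036,0.002,0],"twist":0},{"travel":[0.036,0.002,0],"twist":0}]'; python3 go.py 85.1 .461,-.136,.114
```

```text
time: 13.22
position: [0.4608, -0.1356, 0.1295]
tool_rot: [1.274, 1.172, -1.278]
ft_force: [-2.7, 0.6, 5.4]
grip_width: 0.003
pos [ 0.4608 -0.1356  0.1295] width 0.003 F [-2.7  0.6  5.4] t 13.22
axes cols x,y,z
 [[-0.006  0.996 -0.089]
 [ 0.003 -0.089 -0.996]
 [-1.    -0.007 -0.002]]
twist deg -0.21 rad -0.0037
.461,-.136,.114 -> [0.0155 0.0003 0.0004]
```

```bash
python3 -m pendant '[{"travel":[0.004,0,0],"twist":0},{"travel":[0.008,0,0],"twist":0},{"travel":[0.012,0,0],"twist":0},{"travel":[0.015,0,0],"twist":0},{"travel":[0.017,0,0],"twist":0},{"travel":[0.017,0,0],"twist":0},{"travel":[0.017,0,0],"twist":0}]'; python3 go.py 85.1 .461,-.136,.114
python3 - <<'E'
from bench import ctrl
import cv2
a=ctrl.get_image("side")[:,:,::-1];cv2.imwrite("pics/side9.png",cv2.resize(a[145:245,255:375],None,fx=6,fy=6,interpolation=cv2.INTER_CUBIC))
a=ctrl.get_image("top")[:,:,::-1];cv2.imwrite("pics/top9.png",cv2.resize(a[160:240,310:390],None,fx=7,fy=7,interpolation=cv2.INTER_CUBIC))
E
```

```text
time: 14.1
position: [0.4609, -0.1357, 0.1136]
tool_rot: [1.273, 1.172, -1.278]
ft_force: [-3.1, 1.1, 9.2]
grip_width: 0.005
pos [ 0.4609 -0.1357  0.1136] width 0.005 F [-3.1  1.1  9.2] t 14.1
axes cols x,y,z
 [[-0.006  0.996 -0.089]
 [ 0.002 -0.089 -0.996]
 [-1.    -0.006 -0.002]]
twist deg -0.21 rad -0.0037
.461,-.136,.114 -> [-0.0004  0.0002  0.0003]
```

View pics/side9.png

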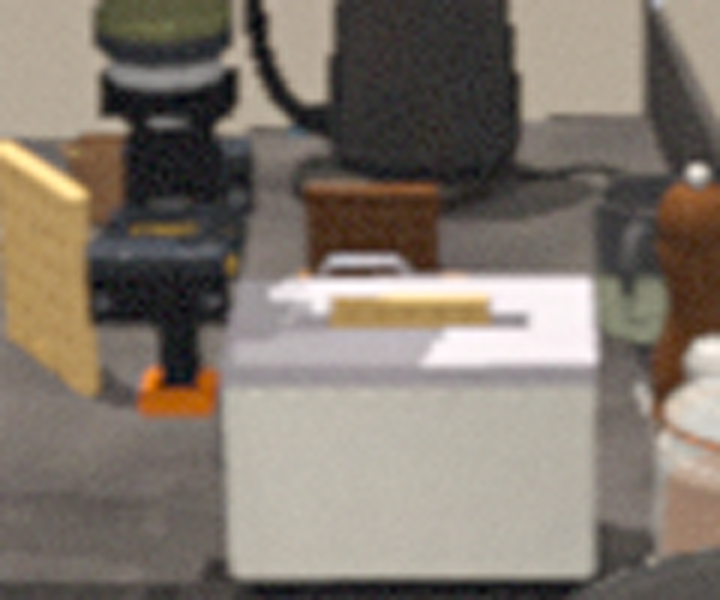

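View pics/top9.png

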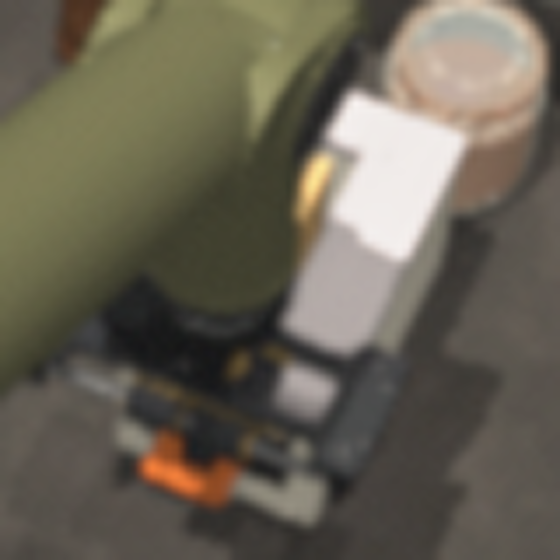

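Run:
```python
from h import *
c,s=np.cos(-.0856),np.sin(-.0856)
W=lambda l:[.5902+c*l[0]-s*l[1],-.1473+s*l[0]+c*l[1],l[2]]
for z in(.16,.163,.166,.19):print(z,[proj("side",W((0,yy,z)))[0].round(1).tolist() for yy in (-.0045,.0045)])
for l in((0,-.0135,.15),(0,.0135,.15),(0,-.062,.15),(0,.062,.15)):print(l,proj("side",W(l))[0].round(1))
b=np.mean([ctrl.get_image("side").astype(float) for _ in range(4)],0)
a=cv2.imread("pics/side0.png")[:,:,::-1]
for r in range(182,214):print(r,b[r,318:330].mean(0).round(),a[r,318:330].mean(0).round())
cv2.imwrite("pics/side10.png",cv2.resize(b[180:225,260:350].astype('uint8')[:,:,::-1],None,fx=8,fy=8,interpolation=cv2.INTER_NEAREST))
s=ctrl.get_state();print(s["position"],s["ft_force"],s["time"])
```

```text
0.16 [[322.9, 194.8], [323.0, 193.8]]
0.163 [[322.9, 194.0], [323.0, 193.0]]
0.166 [[322.9, 193.1], [322.9, 192.1]]
0.19 [[322.7, 186.3], [322.8, 185.3]]
(0, -0.0135, 0.15) [322.9 198.7]
(0, 0.0135, 0.15) [323.1 195.6]
(0, -0.062, 0.15) [322.6 204.4]
(0, 0.062, 0.15) [323.4 190.3]
182 [78. 55. 40.] [77. 54. 39.]
183 [79. 56. 41.] [80. 56. 39.]
184 [81. 57. 41.] [83. 60. 43.]
185 [80. 56. 41.] [78. 54. 37.]
186 [78. 55. 42.] [77. 55. 42.]
187 [99. 80. 72.] [99. 80. 71.]
188 [118. 101.  95.] [118. 101.  94.]
189 [102.  86.  80.] [103.  86.  82.]
190 [129. 113. 108.] [130. 113. 107.]
191 [210. 198. 197.] [210. 197. 196.]
192 [251. 242. 244.] [250. 242. 244.]
193 [255. 244. 234.] [252. 244. 247.]
194 [253. 227. 180.] [250. 241. 244.]
195 [204. 170. 108.] [251. 242. 245.]
196 [167. 136.  82.] [243. 234. 237.]
197 [168. 135.  82.] [192. 184. 187.]
198 [173. 141.  87.] [150. 142. 145.]
199 [179. 155. 128.] [190. 183. 185.]
200 [190. 182. 184.] [248. 240. 242.]
201 [196. 190. 194.] [254. 246. 249.]
202 [204. 196. 199.] [254. 245. 248.]
203 [207. 199. 202.] [254. 246. 248.]
204 [211. 203. 205.] [253. 245. 247.]
205 [202. 193. 197.] [234. 226. 229.]
206 [168. 160. 164.] [180. 171. 175.]
207 [152. 146. 148.] [150. 143. 146.]
208 [156. 149. 152.] [156. 149. 151.]
209 [170. 163. 160.] [170. 163. 160.]
210 [186. 181. 171.] [186. 180. 170.]
211 [187. 181. 171.] [187. 181. 171.]
212 [186. 181. 170.] [186. 181. 171.]
213 [187. 182. 172.] [186. 182. 171.]
[ 0.46089634 -0.13564464  0.11362833] [-4.06587021  0.31121321  9.67644652] 14.4
```

View pics/side10.png

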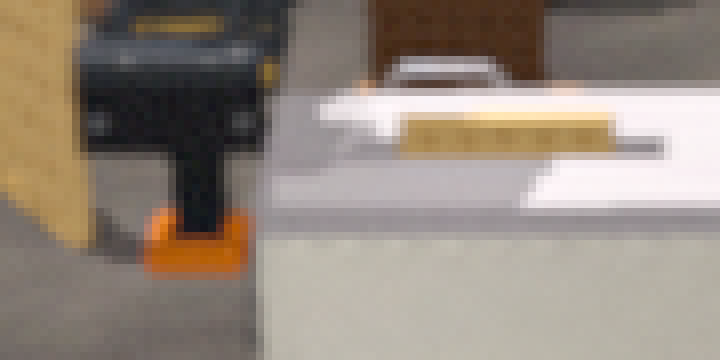

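Run:
```python
from bench import ctrl
print(ctrl.close_job());s=ctrl.get_state();print(s["position"],s["ft_force"],s["time"])
```

```text
the job is handed in; nothing more can be done
None
the job is handed in; nothing more can be done
```

I slid the pale slice from the rack straight up and stood it in the toaster slot on the raised carriage. I let go with the lever still up, then pressed the lever to the white line with the shut fingers. The job was handed in at about 14.4 s with the lever still held; it reports no verdict.

**Last checks**
- **Lever:** the fingertips were at z = 0.1136 m against the line's 0.114 m, so travel was about 24 mm. They were pushing up at about 9.7 N, close to the 10 N given for the line. The lever's drop in the side picture also came out at about 24 mm.
- **Slice:** it stands upright in the slot and went down with the carriage. Its top is at about 0.164 m by the side camera, so its centre is at about 0.114 m, within the 0.106–0.126 m range. The fingers were well clear of it.
- **Dark slice:** it looked unmoved in the last side picture. I planned the path clear of the mug, cup and pear, but I did not check their positions at the end.

**Disagreement:** my first rough reading of how far the slice had dropped was about 29 mm, against the lever's 24 mm. An averaged picture, corrected for about 1 pixel of camera offset, gave about 26 mm. That is still inside the tolerance.

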